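Lever a stuck stage plate loose from a microscope light base

TASK

The round stage plate is stuck tight in the microscope light base. Put the blade of the flat steel pry bar over the base's cross rail and in under the plate's rim, then push the bar's handle end down so that the plate is levered up about a centimetre, and let go. Lift the plate with the bar only, do not touch it with the gripper.

Things in the scene. Friction and masses are not known exactly. Their poses are not given: they have to be found in the camera images.
- light_base: White and blue microscope light base, a fixed box 185 x 150 mm, flat top 70 mm above the bench. Origin: at bench height straight below the stage plate's centre. Its x axis points away from the front, where the bar comes in (front face at x = -110 mm, back at +75 mm, sides at y = -75 and +75 mm). The cross rail stands on it; the plate sits in it on a collar 70 mm across.
- rail (a point): Top middle of the cross rail, the fulcrum: a round-topped steel bar 10 mm thick on the base near its front, 98 mm in front of the plate's centre, running 40 mm to either side along the base's y; its top is 8 mm above the base's top, 78 mm above the bench. Axes as the base's.
- stage_plate (a joint): Rise of the plate in m: 0 seated (start), at most 0.018. Dark disc with white centre, 110 mm across, 8 mm thick; rim overhangs its collar by 20 mm all round, underside 92 mm above the bench (22 mm over the base's top), top 100 mm. It moves straight up, takes about 31 N (about 12 N on the bar's handle end) and stays where left.
- bar_mid (a point): Pry bar's balance point, where to grasp: half-way up the handle, 7 mm above the flat underside. Straight steel bar, 210 mm, 0.35 kg. x points along it to the blade's tip, z up. Dark handle x = -85 to +25 mm, 24 wide, 14 thick; bright blade on to +125 mm, 22 wide, 6 thick, undersides flush. Let go on the rail with its tip under the rim, it tips handle-down until the tip bears on the rim, and stays.
- bar_tip (a point): Middle of the end of the pry bar's blade, 125 mm from bar_mid along the bar, 3 mm above its underside. Axes as bar_mid's. (The screwdriver on the bench is not the tool for this.)
Mind the look-alikes: they are no part of the job. Of the things shaped like the part that bears bar_mid, the dark steel one is meant.

How it is judged:
By the outcome, as a careful person would: the job done as asked, in the order asked, and still so for the second after the job is handed in, with the robot touching nothing.
It also fails if it takes over 48 s, if anything falls off the work surface, if the arm or the gripper's body presses on something with over 40 N, if the wrist force passes 120 N, or if a joint passes its speed limit or range.

ROBOT

A 6-joint arm with a two-finger parallel gripper is mounted at the origin on the work surface. World frame = base frame: x ahead of the robot, y to its left, z up, the work surface at z = 0. Lengths are in m, angles in rad, forces in N, time in s.
With the tool pointing down it reaches from about 0.4 to 0.925 m from the base axis. Payload 12.5 kg.
Tool frame: the origin (TCP) lies at the very end of the fingers, on their centre line; the grasp point (between the pads) lies 19 mm behind it; z points along the fingers, y is the line along which they close (so a half turn about z gives the same grasp; the last joint's range is limited). The gripper opens to 95 mm and grips with 3 to 60 N. Pads are 20 mm wide; open, the fingers measure 119 mm over their backs; the gripper's body (75 mm by 180 mm) begins 59 mm behind the grasp point.
Start: joints at [1.228, 0.491, 1.559, -0, 1.092, -0.106], TCP at [0.147, 0.608, 0.215] pointing down, gripper open.
Joint ranges: [-3.1, 3.1], [-0.84, 2.19], [0.05, 2.79], [-1.13, 4.28], [0.06, 2.93], [-2.69, 2.69]. Speed limits (rad/s): [2.22, 2.22, 2.79, 3.14, 3.14, 3.14].

INTERFACE

Orientations are given as [roll, pitch, yaw] about the fixed x, y, z axes, in that order (R = Rz(yaw) Ry(pitch) Rx(roll)).
In Python, from plant import env gives the robot as it stands.
- The arm moves only by the tool play_rows, never from a script. Its argument "moves" is a list of rows, each a list of 2 entries, a list of its own where there are three numbers: the shift along the tool's x, y, z in units of 0.12 m (1.0 is 0.12 m), then the turn, a rotation vector about the tool's x, y, z in units of 180 degrees (1.0 is 180 degrees). A call has 1 to 20 rows; each row shifts and turns the commanded pose from where the row before left it, along the tool's axes as they then stand; what a row does not reach is not made up. A row lasts 1/10 s, in which the tool goes at most 50 mm and 8.59 degrees, less where a joint would pass 70% of its speed; a pose out of reach is approached as far as the arm can. A call with a number of a shift or a turn outside -1 to 1 is refused whole. A call with a gripper value outside its range is refused whole. "grip" is the opening, from 0 (shut) to 1 (fully open), set as the call begins (left out, the last holds). The fingers move at their own pace and stop on an object; "grip_force" is the grip in N (left out, the last holds). Time passes only in rows, so rows that do not move let the fingers close. It gives the time, the measured TCP pose, the force, the opening and the grip force at its end, in the units of the state.
- env.get_obs(): the state, without advancing time (a new reading comes with each control period).
- env.get_image(name): name is "scene" or "side" or "wrist"; returns a dict with "image" (480x640x3 uint8, red, green, blue), "K" (3x3 intrinsics, pixels), "world_to_cam" (4x4, takes a point from world to camera coordinates). Camera axes: x right, y down, z forward; pixel columns grow to the right and rows downward; lengths in m; the calibration is good to about 2 mm. A picture is of the moment at which its call begins. There is no depth.
- env.sign_off(): hands the job in; it is judged then, once.
The state is a dict: "clock": time; "q": joint angles; "qd": joint speeds; "tau": joint torques, N m; "tool_pos": TCP position; "tcp_rot": TCP orientation; "wrist_force": force on the tool from outside, world axes, zero at the start; "ft_torque": the same for the moment, N m; "grip_width": finger opening in m; "gripper_force": force on a finger pad.
Only numpy, scipy, OpenCV 4.12 (cv2) and the standard library are available. Lean on these libraries where they do the work, as an engineer would, in place of code of your own. Each camera call takes 0.05 s, during which the arm holds its last target. There are 200 camera calls.

## Working session

There is one attempt and no reset: what is moved stays moved. The work goes in short steps, Python scripts to look and compute and a tool call to move; the robot and the scene stay as the last step left them, time stands still between calls to the robot, and variables do not carry over. Pictures are saved under pics/ and viewed, at most 10 in all, crops included, and the job is handed in when it is done.

Besides the shell and the picture viewer there is one more tool, called after "Emit:" as name(argument=value, ...) on one line, values as JSON. play_rows: Moves the arm, as the interface text tells. Its arguments: {"type":"object","properties":{"moves":{"type":"array","items":{"type":"array"}},"grip":{"type":"number"},"grip_force":{"type":"number"}},"required":["moves"]}

```bash
ls; mkdir -p pics; python3 - <<'E'
from plant import env
import cv2,pickle
d={}
for n in ("scene","side","wrist"):
    r=env.get_image(n); d[n]=r
    cv2.imwrite(f"pics/{n}0.png",r["image"][:,:,::-1])
    print(n,r["K"].round(1).tolist(),r["world_to_cam"].round(3).tolist())
pickle.dump(d,open("d0.pkl","wb"))
o=env.get_obs();print(o["clock"],o["tool_pos"],o["tcp_rot"],o["wrist_force"])
E
```

```text
pics
scene [[513.1, 0.0, 320.0], [0.0, 513.1, 235.6], [0.0, 0.0, 1.0]] [[0.67, 0.742, 0.013, -0.312], [0.395, -0.342, -0.853, -0.14], [-0.629, 0.576, -0.522, 1.287], [0.0, 0.0, 0.0, 1.0]]
side [[520.2, 0.0, 315.9], [0.0, 520.2, 240.7], [0.0, 0.0, 1.0]] [[-0.828, -0.561, -0.014, 0.403], [-0.427, 0.646, -0.632, 0.324], [0.364, -0.517, -0.775, 0.741], [0.0, 0.0, 0.0, 1.0]]
wrist [[341.4, 0.0, 320.4], [0.0, 341.4, 241.3], [0.0, 0.0, 1.0]] [[0.235, 0.972, -0.001, -0.625], [0.934, -0.225, 0.277, -0.032], [0.269, -0.066, -0.961, 0.39], [0.0, 0.0, 0.0, 1.0]]
0.15 [0.14653337 0.60738949 0.2141784 ] [-3.14070357e+00 -6.54440987e-05  2.90484338e+00] [-0.44700915  0.57411996  0.37949898]
```

View pics/scene0.png

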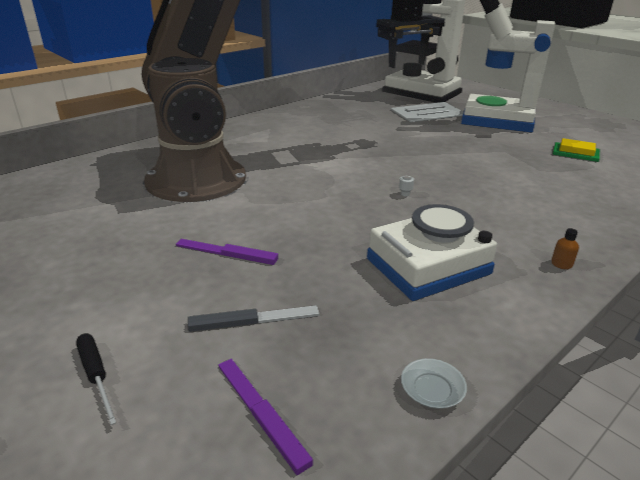

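View pics/side0.png

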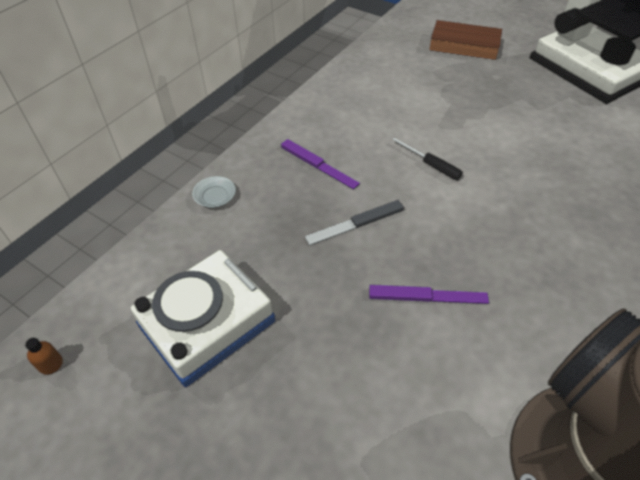

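Candidates for the bar (scene / side pixels):
- Dark-handled bar with a bright blade, at (255,318) / (355,222).
- Purple bar at (228,251) / (430,294).
- Purple bar at (265,415) / (320,165).
- Screwdriver at (95,380) / (427,158).

The dark steel one at (255,318) fits the description. Next I'll confirm it in a crop and measure it.

```bash
cat > h.py <<'E'
import numpy as np,cv2
def cast(r,uv,z):
    uv=np.atleast_2d(np.asarray(uv,float)); T=r["world_to_cam"];R=T[:3,:3];c=-R.T@T[:3,3]
    d=np.c_[uv,np.ones(len(uv))]@np.linalg.inv(r["K"]).T@R
    return c+d*((z-c[2])/d[:,2])[:,None]
def proj(r,p):
    T=r["world_to_cam"];q=np.atleast_2d(p)@T[:3,:3].T+T[:3,3];q=q@r["K"].T
    return q[:,:2]/q[:,2:]
E
python3 - <<'E'
import pickle;from h import *
d=pickle.load(open("d0.pkl","rb"))
boxes={"scene":dict(bar=(175,295,330,340),white=(405,200,480,245)),"side":dict(bar=(298,195,412,250),white=(145,265,235,335))}
for n in boxes:
    r=d[n];im=r["image"];hsv=cv2.cvtColor(im,cv2.COLOR_RGB2HSV);g=hsv[...,2].astype(int)
    def comp(m,b,):
        M=np.zeros_like(m,np.uint8);M[b[1]:b[3],b[0]:b[2]]=m[b[1]:b[3],b[0]:b[2]]
        k,l,s,c=cv2.connectedComponentsWithStats(M);i=1+np.argmax(s[1:,4]);return (l==i).astype(np.uint8)
    b=boxes[n]["bar"]
    print(n,"bench val",np.median(g[b[1]:b[3],b[0]:b[2]]))
    med=np.median(g[b[1]:b[3],b[0]:b[2]])
    for nm,m,z in(("blade",g>med+35,.006),("handle",g<med-35,.010)):
        m=comp(m,b);ct=max(cv2.findContours(m,0,1)[0],key=cv2.contourArea)[:,0]
        p=cast(r,ct,z)[:,:2]
        (cx,cy),(w,h),a=cv2.minAreaRect((p*1000).astype(np.float32)); bx=cv2.boxPoints(((cx,cy),(w,h),a))
        e=bx[1]-bx[0];e2=bx[2]-bx[1];e=e if np.hypot(*e)>np.hypot(*e2) else e2
        print(nm,"c",round(cx,1),round(cy,1),"size",round(w),round(h),"yaw",np.degrees(np.arctan2(e[1],e[0])).round(1))
    # white centre: enclosed white component
    b=boxes[n]["white"]
    m=comp(g>150,b); cc=[(443,221)] if n=="scene" else [(188,300)]
    k,l,s,c=cv2.connectedComponentsWithStats((g>150).astype(np.uint8)); i=l[cc[0][1],cc[0][0]]
    ct=max(cv2.findContours((l==i).astype(np.uint8),0,1)[0],key=cv2.contourArea)[:,0]
    p=cast(r,ct,.1)[:,:2]; A=np.c_[2*p,np.ones(len(p))];x=np.linalg.lstsq(A,(p**2).sum(1),rcond=None)[0]
    print("white c",x[:2].round(4),"rad",np.sqrt(x[2]+x[:2]@x[:2]).round(4),len(p),s[i,4])
a=d["scene"]["image"][290:345,175:335];b=d["scene"]["image"][200:300,360:510];c=d["side"]["image"][245:385,125:285]
f=lambda x:cv2.resize(x,(400,290),interpolation=cv2.INTER_CUBIC) 
a=cv2.resize(a,(480,165),interpolation=2);b=cv2.resize(b,(390,260),interpolation=2);c=cv2.resize(c,(400,350),interpolation=2)
o=np.zeros((530,800,3),np.uint8);o[:165,:480]=a;o[170:430,:390]=b;o[170:520,400:]=c
cv2.imwrite("pics/c1.png",o[:,:,::-1])
E
```

```text
scene bench val 118.0
blade c 556.4 -153.0 size 97 21 yaw 59.3
handle c 506.2 -246.7 size 117 39 yaw 59.3
white c [0.6232 0.156 ] rad 0.0385 98 745
side bench val 132.0
blade c 559.0 -154.6 size 96 20 yaw 60.5
handle c 503.2 -244.3 size 111 31 yaw 59.4
white c [0.6276 0.1501] rad 0.0398 134 1780
```

View pics/c1.png

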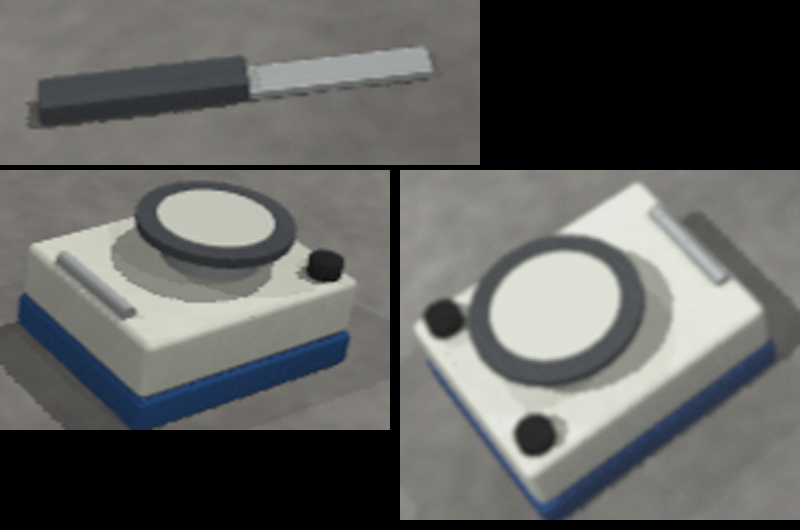

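Crop: the dark-handled bar with the bright blade is confirmed. The handle end is on the left and the blade points right, towards the base. The rail runs between scene pixels (383,234) and (411,253), and the plate's white centre is clear in both views.

```bash
python3 - <<'E'
import pickle;from h import *
d=pickle.load(open("d0.pkl","rb"));S,D=d["scene"],d["side"]
def tri(a,b):
    P=[r["K"]@r["world_to_cam"][:3] for r in (S,D)]
    x=cv2.triangulatePoints(P[0],P[1],np.array(a,float).reshape(2,1),np.array(b,float).reshape(2,1))[:,0];x=x[:3]/x[3]
    return x.round(4),(proj(S,x)-a).round(1),(proj(D,x)-b).round(1)
# dark ring outer contour + white via ellipse fits
cen={}
for n,r,c,b in(("s",S,(443,221),(400,195,490,250)),("d",D,(188,300),(140,255,240,345))):
    g=cv2.cvtColor(r["image"],cv2.COLOR_RGB2HSV)[...,2]
    for th in(120,150,180):
        M=np.zeros_like(g);M[b[1]:b[3],b[0]:b[2]]=(g>th)[b[1]:b[3],b[0]:b[2]]
        k,l,s,_=cv2.connectedComponentsWithStats(M,connectivity=4);i=l[c[1],c[0]]
        ct=max(cv2.findContours((l==i).astype(np.uint8),0,1)[0],key=cv2.contourArea)
        e=cv2.fitEllipse(ct);print(n,th,np.round(e[0],1),np.round(e[1],1),s[i,4],cast(r,e[0],.1).round(4)); cen[n]=e[0]
print("plate",tri(cen["s"],cen["d"]))
ra=((383.1,233.8),(410.8,253.1));rb=((225.8,261.8),(253.8,287.0))
# match: far/near ends
for i in(0,1):
    print("rail",cast(S,ra[i],.078).round(4),cast(D,rb[i],.078).round(4),tri(ra[i],rb[i]))
# bar ends: 
for n,r in(("S",S),("D",D)):print(n,"proj TCP",proj(r,[.1465,.6074,.214]).round(0))
# bench blue corner near: scene crop (135,428)->(412,299)
print("blue",cast(S,(412,291),0).round(4))
E
```

```text
s 120 [442.6 218.1] [20.8 45.3] 786 [[0.6244 0.1552 0.1   ]]
s 150 [442.5 218.1] [19.9 44.6] 745 [[0.6242 0.1551 0.1   ]]
s 180 [442.6 218. ] [19.5 43.1] 706 [[0.6242 0.1552 0.1   ]]
d 120 [186.6 298.8] [42.4 54.1] 1869 [[0.6269 0.1511 0.1   ]]
d 150 [186.6 298.8] [41.3 52.8] 1780 [[0.6269 0.1511 0.1   ]]
d 180 [186.5 298.8] [40.3 51.9] 1709 [[0.627  0.1512 0.1   ]]
plate (array([0.626 , 0.152 , 0.1019]), array([[-0.1,  0. ]]), array([[-0.1, -0. ]]))
rail [[0.5672 0.0604 0.078 ]] [[0.6364 0.0508 0.078 ]] (array([0.6055, 0.0488, 0.1011]), array([[13.2, -0.4]]), array([[13. , -0.9]]))
rail [[0.6406 0.0488 0.078 ]] [[0.5643 0.065  0.078 ]] (array([0.5991, 0.0655, 0.0501]), array([[-13.7,  -0. ]]), array([[-14.5,   0.1]]))
S proj TCP [[406.  66.]]
D proj TCP [[ 213. 1100.]]
blue [[0.6498 0.0538 0.    ]]
```

```bash
cat >> h.py <<'E'
from scipy.spatial.transform import Rotation as Ro
import json
def down(yaw,tilt=0):  # tool down, x at yaw (deg); tilt>0: x axis raised by tilt deg
    y=np.radians(yaw);t=np.radians(tilt)
    x=np.array([np.cos(y)*np.cos(t),np.sin(y)*np.cos(t),np.sin(t)]);yy=np.array([np.sin(y),-np.cos(y),0])
    return Ro.from_matrix(np.c_[x,yy,np.cross(x,yy)])
def rows(p,R,wps):
    out=[]
    for q,Q in wps:
        s=np.round(R.inv().apply(np.asarray(q)-p)/.12,3);t=np.round((R.inv()*Q).as_rotvec()/np.pi,4)
        p=p+R.apply(s*.12);R=R*Ro.from_rotvec(t*np.pi);out.append([s.tolist(),t.tolist()])
    return json.dumps(out),p
def now():
    from plant import env
    o=env.get_obs();return np.array(o["tool_pos"]),Ro.from_euler("xyz",o["tcp_rot"]),o
E
python3 - <<'E'
from h import *
p,R,o=now();w=[]
for i in range(1,27):
    f=i/26;a=np.radians(76.4+f*(-22.8-76.4));r=.625+f*(.5643-.625);w.append(((r*np.cos(a),r*np.sin(a),.214-f*.06),down(166.4+f*(60-166.4))))
print(rows(p,R,w))
E
```

```text
('[[[-0.349, -0.03, 0.021], [-0.0003, -0.0, 0.0229]], [[-0.344, -0.029, 0.019], [0.0, -0.0, 0.0228]], [[-0.343, -0.027, 0.019], [0.0, -0.0, 0.0227]], [[-0.341, -0.026, 0.019], [0.0, -0.0, 0.0227]], [[-0.341, -0.025, 0.02], [0.0, -0.0, 0.0228]], [[-0.34, -0.022, 0.019], [0.0, -0.0, 0.0227]], [[-0.338, -0.021, 0.019], [0.0, -0.0, 0.0227]], [[-0.337, -0.019, 0.019], [0.0, -0.0, 0.0228]], [[-0.336, -0.018, 0.019], [0.0, -0.0, 0.0227]], [[-0.334, -0.016, 0.02], [0.0, -0.0, 0.0227]], [[-0.334, -0.014, 0.019], [0.0, -0.0, 0.0228]], [[-0.332, -0.013, 0.019], [0.0, -0.0, 0.0227]], [[-0.331, -0.012, 0.019], [0.0, -0.0, 0.0228]], [[-0.33, -0.009, 0.019], [0.0, -0.0, 0.0227]], [[-0.328, -0.008, 0.02], [-0.0, -0.0, 0.0227]], [[-0.327, -0.007, 0.019], [-0.0, -0.0, 0.0228]], [[-0.326, -0.005, 0.019], [-0.0, -0.0, 0.0227]], [[-0.325, -0.004, 0.019], [-0.0, -0.0, 0.0227]], [[-0.323, -0.002, 0.02], [-0.0, -0.0, 0.0228]], [[-0.322, -0.0, 0.019], [-0.0, -0.0, 0.0227]], [[-0.321, 0.001, 0.019], [-0.0, -0.0, 0.0227]], [[-0.32, 0.002, 0.019], [-0.0, -0.0, 0.0228]], [[-0.318, 0.004, 0.019], [-0.0, -0.0, 0.0227]], [[-0.317, 0.005, 0.02], [-0.0, -0.0, 0.0227]], [[-0.315, 0.007, 0.019], [-0.0, -0.0, 0.0228]], [[-0.315, 0.008, 0.019], [-0.0, -0.0, 0.0227]]]', array([ 0.52022687, -0.21872249,  0.15400518]))
```

Emit:
play_rows(moves=[[[-0.34, -0.02, 0.02], [0, 0, 0.0227]], [[-0.34, -0.02, 0.02], [0, 0, 0.0227]], [[-0.34, -0.02, 0.02], [0, 0, 0.0227]], [[-0.34, -0.02, 0.02], [0, 0, 0.0227]], [[-0.34, -0.02, 0.02], [0, 0, 0.0227]], [[-0.34, -0.02, 0.02], [0, 0, 0.0227]], [[-0.34, -0.02, 0.02], [0, 0, 0.0227]], [[-0.34, -0.02, 0.02], [0, 0, 0.0227]], [[-0.34, -0.02, 0.02], [0, 0, 0.0227]], [[-0.33, -0.015, 0.02], [0, 0, 0.0227]], [[-0.33, -0.015, 0.02], [0, 0, 0.0227]], [[-0.33, -0.015, 0.02], [0, 0, 0.0227]], [[-0.33, -0.01, 0.02], [0, 0, 0.0227]], [[-0.33, -0.01, 0.02], [0, 0, 0.0227]], [[-0.33, -0.01, 0.02], [0, 0, 0.0227]], [[-0.33, -0.01, 0.02], [0, 0, 0.0227]], [[-0.33, -0.005, 0.02], [0, 0, 0.0227]], [[-0.32, 0, 0.02], [0, 0, 0.0227]], [[-0.32, 0, 0.02], [0, 0, 0.0227]], [[-0.32, 0, 0.02], [0, 0, 0.0227]]], grip=1)

```text
clock: 2.15
tool_pos: [0.5792, 0.0052, 0.1663]
tcp_rot: [-3.141, -0.0, 1.476]
wrist_force: [0.6, 0.2, 0.6]
grip_width: 0.0953
gripper_force: 0.0
```

Emit:
play_rows(moves=[[[-0.32, 0, 0.02], [0, 0, 0.0227]], [[-0.32, 0, 0.02], [0, 0, 0.0227]], [[-0.32, 0, 0.02], [0, 0, 0.0227]], [[-0.31, 0, 0.02], [0, 0, 0.0227]], [[-0.2, 0, 0.02], [0, 0, 0.0227]], [[-0.2, 0, 0.02], [0, 0, 0.0227]], [[0, 0, 0], [0, 0, 0]], [[0, 0, 0], [0, 0, 0]]])

```text
clock: 2.95
tool_pos: [0.5299, -0.1861, 0.1521]
tcp_rot: [-3.141, -0.0, 1.051]
wrist_force: [0.8, 1.2, 0.3]
grip_width: 0.095
gripper_force: 0.0
```

```bash
python3 - <<'E'
from h import *
from plant import env
r=env.get_image("wrist");im=r["image"];cv2.imwrite("pics/w1.png",im[:,:,::-1])
p,R,o=now();print(p,o["tcp_rot"],o["wrist_force"],o["clock"])
print("pred mid, tip px",proj(r,[[.52,-.219,.014],[.5825,-.1107,.006]]).round(0))
print(rows(p,R,[((.520,-.219,.10),down(60)),((.520,-.219,.06),down(60)),((.520,-.219,.03),down(60)),((.520,-.219,.003),down(60))]))
E
```

```text
[ 0.5301497  -0.18555918  0.15220001] [-3.14144256e+00 -2.47127472e-04  1.05187443e+00] [-0.22489337 -0.09006365  0.51194106] 3.0
pred mid, tip px [[328. 265.]
 [329. 128.]]
('[[[-0.284, 0.065, 0.435], [-0.0, -0.0001, 0.0015]], [[-0.0, -0.0, 0.333], [-0.0, 0.0, -0.0]], [[-0.0, -0.0, 0.25], [-0.0, 0.0, -0.0]], [[0.0, -0.0, 0.225], [-0.0, 0.0, -0.0]]]', array([ 0.52000475, -0.21900437,  0.00303043]))
```

View pics/w1.png

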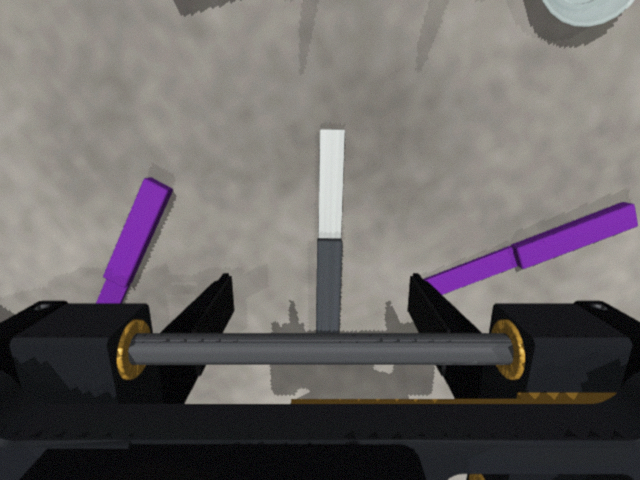

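The wrist view shows the bar straight ahead: blade tip at (332,129) and junction at (330,238). That is within 3 px of the prediction, so I'll descend and grip.

Emit:
play_rows(moves=[[[-0.15, 0.035, 0.2], [0, 0, 0.0015]], [[-0.134, 0.03, 0.24], [0, 0, 0]], [[0, 0, 0.2], [0, 0, 0]], [[0, 0, 0.2], [0, 0, 0]], [[0, 0, 0.2], [0, 0, 0]], [[0, 0, 0.1], [0, 0, 0]], [[0, 0, 0.06], [0, 0, 0]], [[0, 0, 0.03], [0, 0, 0]], [[0, 0, 0], [0, 0, 0]], [[0, 0, 0], [0, 0, 0]]])

```text
clock: 4.0
tool_pos: [0.5201, -0.2196, 0.0054]
tcp_rot: [3.14, -0.0, 1.046]
wrist_force: [0.3, -0.5, 1.1]
grip_width: 0.095
gripper_force: 0.0
```

Emit:
play_rows(moves=[[[0, 0, 0], [0, 0, 0]], [[0, 0, 0], [0, 0, 0]], [[0, 0, 0], [0, 0, 0]], [[0, 0, 0], [0, 0, 0]], [[0, 0, 0], [0, 0, 0]], [[0, 0, 0], [0, 0, 0]], [[0, 0, 0], [0, 0, 0]], [[0, 0, 0], [0, 0, 0]], [[0, 0, 0], [0, 0, 0]], [[0, 0, 0], [0, 0, 0]]], grip=0, grip_force=40)

```text
clock: 5.0
tool_pos: [0.5197, -0.2195, 0.0046]
tcp_rot: [3.142, -0.0, 1.046]
wrist_force: [-0.1, 0.7, -0.5]
grip_width: 0.0238
gripper_force: 40.0
```

```bash
python3 - <<'E'
from h import *
p,R,o=now();w=[((.52,-.2195,.045),down(59.9)),((.52,-.2195,.0867),down(59.9))]
for i in range(1,6):
    f=i/5;w.append(((.52+f*.0536,-.2195+f*.1282,.0867),down(59.9+18.1*f)))
print(rows(p,R,w))
E
```

```text
('[[[0.001, 0.002, -0.337], [0.0, -0.0, 0.0002]], [[-0.0, 0.0, -0.347], [0.0, -0.0, -0.0]], [[0.23, -0.03, -0.0], [0.0, -0.0, -0.0202]], [[0.231, -0.015, -0.0], [0.0, -0.0, -0.0201]], [[0.231, -0.001, -0.0], [0.0, -0.0, -0.0201]], [[0.231, 0.014, -0.0], [0.0, -0.0, -0.0201]], [[0.23, 0.029, -0.0], [0.0, -0.0, -0.0201]]]', array([ 0.57361974, -0.0913255 ,  0.08667059]))
```

Emit:
play_rows(moves=[[[0, 0, -0.1], [0, 0, 0]], [[0, 0, -0.2], [0, 0, 0]], [[0, 0, -0.2], [0, 0, 0]], [[0, 0, -0.185], [0, 0, 0]], [[0.115, -0.015, 0], [0, 0, -0.01]], [[0.115, -0.015, 0], [0, 0, -0.01]], [[0.115, -0.007, 0], [0, 0, -0.01]], [[0.115, -0.007, 0], [0, 0, -0.01]], [[0.115, 0, 0], [0, 0, -0.01]], [[0.115, 0, 0], [0, 0, -0.01]], [[0.115, 0.007, 0], [0, 0, -0.01]], [[0.115, 0.007, 0], [0, 0, -0.01]], [[0.115, 0.015, 0], [0, 0, -0.01]], [[0.115, 0.015, 0], [0, 0, -0.01]], [[0, 0, 0], [0, 0, 0]], [[0, 0, 0], [0, 0, 0]], [[0, 0, 0], [0, 0, 0]]])

```text
clock: 6.7
tool_pos: [0.5714, -0.0912, 0.0868]
tcp_rot: [-3.142, 0.0, 1.36]
wrist_force: [0.2, -0.0, -3.3]
grip_width: 0.0237
gripper_force: 40.0
```

```bash
python3 - <<'E'
from h import *
from plant import env
import pickle
d={n:env.get_image(n) for n in("scene","side","wrist")};pickle.dump(d,open("d1.pkl","wb"))
p,R,o=now();print(p,o["tcp_rot"],o["wrist_force"],o["clock"],o["grip_width"])
x=R.as_matrix()[:,0]
tip=p+x*.125+[0,0,-.0017];print("tip pred",tip,[proj(d[n],tip).round(0) for n in d])
a=cv2.resize(d["scene"]["image"][190:310,330:500],(400,282),interpolation=2);b=cv2.resize(d["side"]["image"][210:350,130:330],(400,280),interpolation=2)
c=cv2.resize(d["wrist"]["image"][60:420,120:520],(400,360));o=np.zeros((600,800,3),np.uint8)
o[:282,:400]=a;o[:280,400:]=b;o[290:530+120-0,:400]=c[:310];cv2.imwrite("pics/c2.png",o[:,:,::-1])
E
```

```text
[ 0.57144208 -0.09142288  0.0868263 ] [ 3.14157639e+00 -3.47213756e-05  1.35930465e+00] [ 1.39241226  0.70743179 -2.5596891 ] 6.85 0.023500669525413347
tip pred [0.5976819  0.03079198 0.08513064] [array([[385., 243.]]), array([[250., 261.]]), array([[318.,  33.]])]
```

View pics/c2.png

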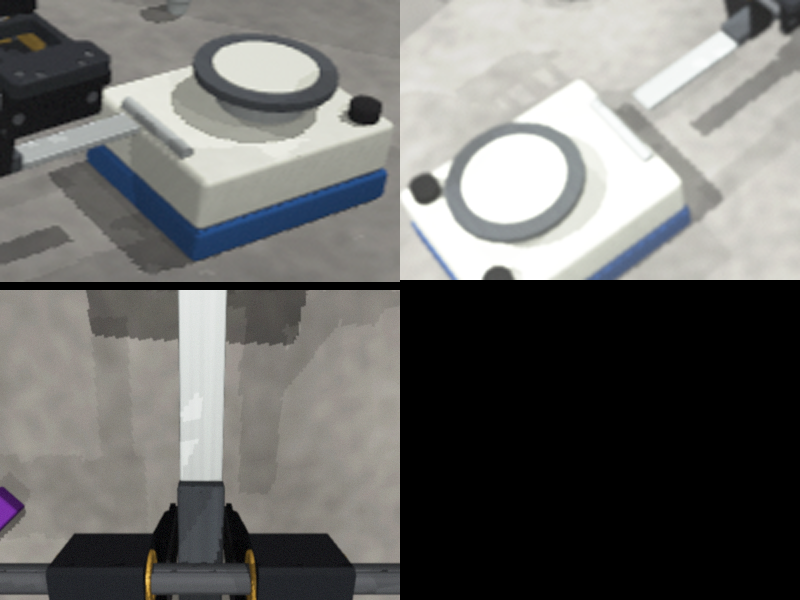

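The bar is held level short of the rail. In the side view its tip is at full-frame pixel (251,261), against (250,261) predicted. Next I'll check the heading against the rail at the top of the wrist image, and enlarge the scene view of the tip.

```bash
python3 - <<'E'
from h import *
import pickle
d=pickle.load(open("d1.pkl","rb"))
a=cv2.resize(d["wrist"]["image"][0:100,200:440],(720,300),interpolation=2);b=cv2.resize(d["scene"]["image"][215:265,355:475],(720,300),interpolation=2)
cv2.imwrite("pics/c3.png",np.vstack([a,b])[:,:,::-1])
E
```

```text
(no output)
```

View pics/c3.png

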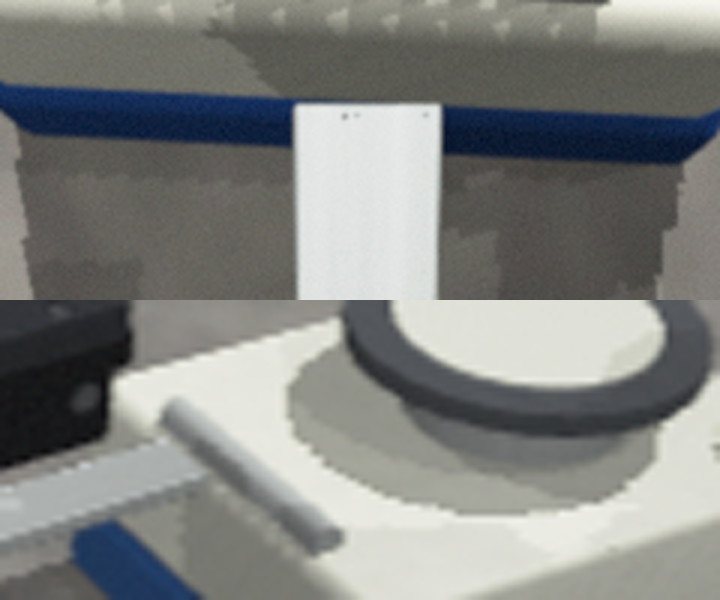

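```bash
python3 - <<'E'
from h import *
import pickle
d=pickle.load(open("d1.pkl","rb"));r=d["wrist"]
q=cast(r,[(210,44),(428.3,54)],0);m=q.mean(0);v=q[1]-q[0];print(q.round(4),np.linalg.norm(v))
h=np.degrees(np.arctan2(v[1],v[0]))+90;D=np.array([np.cos(np.radians(h)),np.sin(np.radians(h))]);print("heading",h,"mid",m,"C",m[:2]+.11*D)
print("tip seen",cast(r,(322.8,34.3),.088))
s=d["scene"]
print("scene tip corners cast", cast(s,[(355+165/6,215+140/6),(355+210/6,215+180/6)],.088).round(4))
E
```

```text
[[0.53   0.0626 0.    ]
 [0.6718 0.026  0.    ]] 0.14651662860413495
heading 75.52646120388164 mid [0.60091532 0.044286   0.        ] C [0.62840793 0.15079495]
tip seen [[0.59927602 0.02918911 0.088     ]]
scene tip corners cast [[0.5873 0.0353 0.088 ]
 [0.6103 0.0289 0.088 ]]
```

```bash
python3 - <<'E'
from h import *
p,R,o=now();a=p.copy();e=np.array([.5861,-.0097,.0867])
print(rows(p,R,[(a+(e-a)*i/8,down(77.9-1.9*min(i/2,1))) for i in range(1,9)]))
E
```

```text
('[[[0.086, -0.003, 0.0], [0.0, -0.0, 0.0052]], [[0.087, -0.004, 0.0], [0.0, -0.0, 0.0053]], [[0.086, -0.006, 0.0], [0.0, -0.0, -0.0]], [[0.086, -0.006, 0.001], [0.0, -0.0, -0.0]], [[0.087, -0.006, -0.0], [0.0, -0.0, -0.0]], [[0.086, -0.005, -0.0], [0.0, -0.0, -0.0]], [[0.086, -0.006, -0.0], [0.0, -0.0, -0.0]], [[0.087, -0.006, 0.0], [0.0, -0.0, -0.0]]]', array([ 0.5861176 , -0.00965041,  0.08670914]))
```

Emit:
play_rows(moves=[[[0.086, -0.003, 0], [0, 0, 0.005]], [[0.086, -0.005, 0], [0, 0, 0.005]], [[0.086, -0.006, 0], [0, 0, 0]], [[0.086, -0.006, 0], [0, 0, 0]], [[0.086, -0.006, 0], [0, 0, 0]], [[0.086, -0.006, 0], [0, 0, 0]], [[0, 0, 0], [0, 0, 0]], [[0, 0, 0], [0, 0, 0]]])

```text
clock: 7.65
tool_pos: [0.5822, -0.0296, 0.0868]
tcp_rot: [3.142, 0.0, 1.329]
wrist_force: [0.0, -0.3, -3.8]
grip_width: 0.0238
gripper_force: 40.0
```

Emit:
play_rows(moves=[[[0.043, -0.003, 0], [0, 0, 0]], [[0.043, -0.003, 0], [0, 0, 0]], [[0.043, -0.003, 0], [0, 0, 0]], [[0.043, -0.003, 0], [0, 0, 0]], [[0, 0, 0], [0, 0, 0]], [[0, 0, 0], [0, 0, 0]], [[0, 0, 0], [0, 0, 0]]])

```text
clock: 8.35
tool_pos: [0.5857, -0.0096, 0.0868]
tcp_rot: [3.142, -0.0, 1.329]
wrist_force: [-1.2, -0.1, -3.3]
grip_width: 0.0237
gripper_force: 40.0
```

```bash
python3 - <<'E'
from h import *
from plant import env
d={n:env.get_image(n) for n in("scene","side","wrist")}
p,R,o=now();print(p,o["tcp_rot"],o["wrist_force"],o["clock"])
a=cv2.resize(d["scene"]["image"][195:285,340:490],(600,360)[:2],interpolation=2);b=cv2.resize(d["wrist"]["image"][0:180,160:480],(426,240));c=cv2.resize(d["side"]["image"][230:350,130:290],(320,240))
o=np.zeros((600,800,3),np.uint8);o[:360,:600]=a;o[360:,:426]=b;o[360:,430:750]=c;cv2.imwrite("pics/c4.png",o[:,:,::-1])
E
```

```text
[ 0.58573922 -0.00964801  0.08682949] [ 3.14154772e+00 -7.93312631e-05  1.32841856e+00] [-0.16711753 -0.42094849 -3.41211319] 8.5
```

View pics/c4.png

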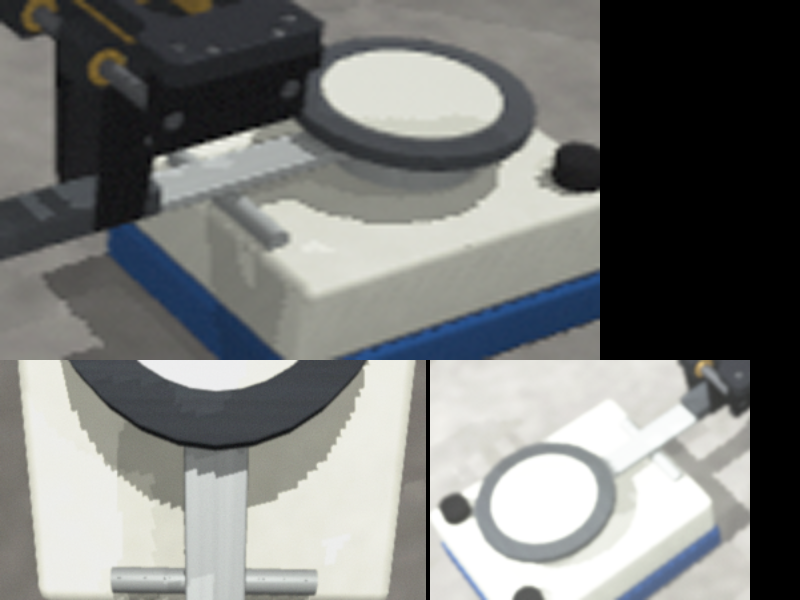

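The scene, wrist and side views all show the blade across the middle of the rail with its tip under the rim. Next I'll lower it onto the rail and tilt it gently in hand.

```bash
python3 - <<'E'
from h import *
p,R,o=now();h=76.1;a=np.radians(h);D=np.array([np.cos(a),np.sin(a),0])
w=[(p+[0,0,-.0030],down(h))]
P=p+[0,0,-.0030]+D*.072+[0,0,-.0047]
for t in(2,4,6,7.5):
    Q=down(h,t);M=Q.as_matrix();w.append((P-M[:,0]*.072-M[:,2]*.0047,Q))
print(rows(p,R,w))
E
```

```text
('[[[-0.0, -0.0, 0.025], [0.0, -0.0, 0.0001]], [[-0.001, -0.0, 0.021], [0.0, 0.0111, -0.0]], [[-0.001, -0.0, 0.021], [0.0, 0.0111, -0.0]], [[-0.001, -0.0, 0.021], [0.0, 0.0111, -0.0]], [[-0.001, -0.0, 0.016], [0.0, 0.0083, -0.0]]]', array([ 0.58573639, -0.00966175,  0.07434256]))
```

Emit:
play_rows(moves=[[[0, 0, 0.012], [0, 0, 0]], [[0, 0, 0.013], [0, 0, 0]], [[0, 0, 0], [0, 0, 0]], [[-0.001, 0, 0.021], [0, 0.011, 0]], [[-0.001, 0, 0.021], [0, 0.011, 0]], [[-0.001, 0, 0.021], [0, 0.011, 0]], [[0, 0, 0], [0, 0, 0]], [[0, 0, 0], [0, 0, 0]]])

```text
clock: 9.3
tool_pos: [0.5857, -0.0098, 0.0763]
tcp_rot: [-3.142, -0.103, 1.328]
wrist_force: [-0.7, -0.3, -3.5]
grip_width: 0.0236
gripper_force: 40.0
```

Emit:
play_rows(moves=[[[0, 0, 0], [0, 0, 0]], [[0, 0, 0], [0, 0, 0]], [[0, 0, 0], [0, 0, 0]], [[0, 0, 0], [0, 0, 0]], [[0, 0, 0], [0, 0, 0]], [[0, 0, 0], [0, 0, 0]], [[0, 0, 0], [0, 0, 0]], [[0, 0, 0], [0, 0, 0]]], grip=1)

```text
clock: 10.1
tool_pos: [0.5857, -0.0096, 0.0762]
tcp_rot: [-3.142, -0.104, 1.329]
wrist_force: [-0.2, -0.2, 0.6]
grip_width: 0.0823
gripper_force: 0.0
```

```bash
python3 - <<'E'
from h import *
p,R,o=now();print(p,o["tcp_rot"],o["wrist_force"],o["grip_width"],o["clock"])
h=76.1;a=np.radians(h);D=np.array([np.cos(a),np.sin(a),0])
q=p-R.as_matrix()[:,2]*.06
mid=np.array([.5857,-.0097,0]);e=mid-D*.072
w=[(q,R),(np.r_[e[:2],q[2]],down(h))]
print(rows(p,R,w),q)
E
```

```text
[ 0.58572488 -0.00955738  0.07624612] [-3.14159014 -0.10376951  1.32859319] [-0.21114961 -0.21832916  0.64056345] 0.0823195953562962 10.1
('[[[0.0, 0.0, -0.5], [0.0, 0.0, 0.0]], [[-0.546, -0.0, -0.057], [-0.0, -0.033, 0.0001]]]', array([ 0.56843458, -0.07954429,  0.13593979])) [ 0.58423441 -0.01559102  0.13592337]
```

Emit:
play_rows(moves=[[[0, 0, -0.1], [0, 0, 0]], [[0, 0, -0.2], [0, 0, 0]], [[0, 0, -0.2], [0, 0, 0]], [[-0.18, 0, -0.019], [0, -0.011, 0]], [[-0.18, 0, -0.019], [0, -0.011, 0]], [[-0.186, 0, -0.019], [0, -0.011, 0]], [[0, 0, 0], [0, 0, 0]]])

```text
clock: 10.8
tool_pos: [0.5683, -0.0809, 0.1393]
tcp_rot: [3.14, 0.001, 1.327]
wrist_force: [0.0, 0.8, -0.7]
grip_width: 0.0948
gripper_force: 0.0
```

Emit:
play_rows(moves=[[[0, 0, 0.1], [0, 0, 0]], [[0, 0, 0.1], [0, 0, 0]], [[0, 0, 0.1], [0, 0, 0]], [[0, 0, 0.05], [0, 0, 0]], [[0, 0, 0], [0, 0, 0]], [[0, 0, 0], [0, 0, 0]], [[0, 0, 0], [0, 0, 0]], [[0, 0, 0], [0, 0, 0]], [[0, 0, 0], [0, 0, 0]], [[0, 0, 0], [0, 0, 0]], [[0, 0, 0], [0, 0, 0]], [[0, 0, 0], [0, 0, 0]]], grip=0, grip_force=20)

```text
clock: 12.0
tool_pos: [0.5684, -0.0795, 0.0963]
tcp_rot: [3.142, -0.0, 1.329]
wrist_force: [0.6, -0.6, -0.3]
grip_width: 0.005
gripper_force: 0.0
```

```bash
python3 - <<'E'
from h import *
from plant import env
d={n:env.get_image(n) for n in("scene","side","wrist")}
import pickle;pickle.dump(d,open("d2.pkl","wb"))
p,R,o=now();print(p,o["tcp_rot"],o["wrist_force"],o["grip_width"],o["clock"])
a=cv2.resize(d["scene"]["image"][195:305,290:490],(600,330),interpolation=2);b=cv2.resize(d["wrist"]["image"][0:480,120:520],(225,270));c=cv2.resize(d["side"]["image"][200:350,130:350],(396,270))
o=np.zeros((600,800,3),np.uint8);o[:330,:600]=a;o[330:,:225]=b;o[330:,230:626]=c;cv2.imwrite("pics/c5.png",o[:,:,::-1])
E
```

```text
[ 0.56845087 -0.07947017  0.09626256] [ 3.14158242e+00 -1.01754659e-04  1.32864695e+00] [-0.03340983  0.21250331 -0.61982802] 0.0004950128820972577 12.15
```

View pics/c5.png

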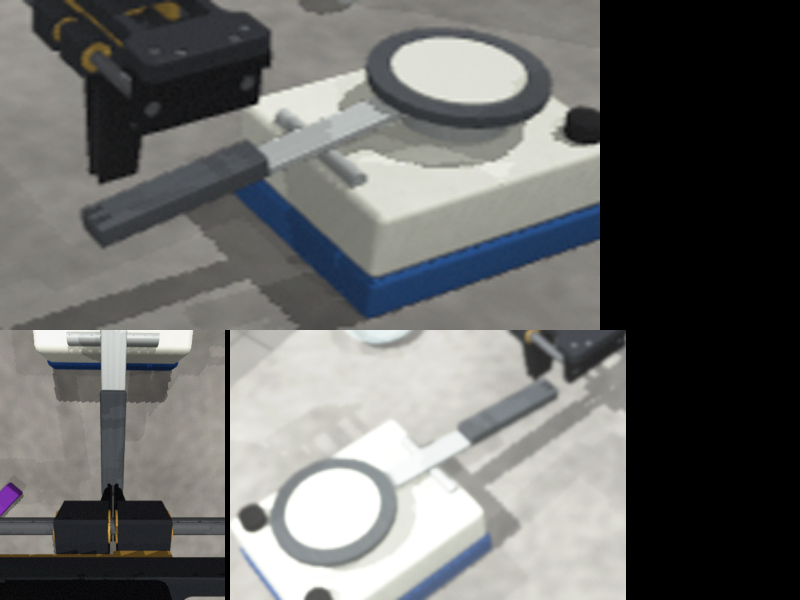

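The bar has tipped handle-down with its tip on the rim, and the closed fingertips are above the handle end. Now I'll push down along its arc.

Emit:
play_rows(moves=[[[0, 0, 0.08], [0, 0, 0]], [[0, 0, 0.08], [0, 0, 0]], [[0, 0, 0.03], [0, 0, 0]], [[0, 0, 0.02], [0, 0, 0]], [[0.003, 0, 0.015], [0, 0, 0]], [[0.003, 0, 0.015], [0, 0, 0]], [[0, 0, 0], [0, 0, 0]], [[0, 0, 0], [0, 0, 0]]])

```text
clock: 12.95
tool_pos: [0.569, -0.0791, 0.0681]
tcp_rot: [3.14, 0.0, 1.329]
wrist_force: [-2.8, -2.3, 12.8]
grip_width: 0.0005
gripper_force: 6.2
```

Emit:
play_rows(moves=[[[0.003, 0, 0.015], [0, 0, 0]], [[0.003, 0, 0.015], [0, 0, 0]], [[0.003, 0, 0.015], [0, 0, 0]], [[0.003, 0, 0.015], [0, 0, 0]], [[0.003, 0, 0.015], [0, 0, 0]], [[0.003, 0, 0.015], [0, 0, 0]], [[0, 0, 0], [0, 0, 0]], [[0, 0, 0], [0, 0, 0]]])

```text
clock: 13.75
tool_pos: [0.5698, -0.0778, 0.0575]
tcp_rot: [3.139, 0.001, 1.329]
wrist_force: [-2.9, -7.1, 11.1]
grip_width: 0.0007
gripper_force: 6.9
```

Emit:
play_rows(moves=[[[0.003, 0, 0.015], [0, 0, 0]], [[0.003, 0, 0.015], [0, 0, 0]], [[0.003, 0, 0.015], [0, 0, 0]], [[0.003, 0, 0.015], [0, 0, 0]], [[0.003, 0, 0.015], [0, 0, 0]], [[0.003, 0, 0.015], [0, 0, 0]], [[0.003, 0, 0.015], [0, 0, 0]], [[0, 0, 0], [0, 0, 0]], [[0, 0, 0], [0, 0, 0]]])

```text
clock: 14.65
tool_pos: [0.5706, -0.0753, 0.0449]
tcp_rot: [3.139, 0.001, 1.329]
wrist_force: [-2.7, -7.6, 12.3]
grip_width: 0.0004
gripper_force: 7.0
```

```bash
python3 - <<'E'
from h import *
from plant import env
import pickle
d2=pickle.load(open("d2.pkl","rb"));d={n:env.get_image(n) for n in("scene","side")}
p,R,o=now();print(p,o["wrist_force"],o["clock"])
cen={}
for nm,dd in(("before",d2),("now",d)):
    for n,c,b in(("scene",(443,217),(400,185,490,250)),("side",(186,299),(140,255,240,345))):
        g=cv2.cvtColor(dd[n]["image"],cv2.COLOR_RGB2HSV)[...,2];M=np.zeros_like(g);M[b[1]:b[3],b[0]:b[2]]=(g>150)[b[1]:b[3],b[0]:b[2]]
        k,l,s,_=cv2.connectedComponentsWithStats(M,connectivity=4);i=l[c[1],c[0]]
        e=cv2.fitEllipse(max(cv2.findContours((l==i).astype(np.uint8),0,1)[0],key=cv2.contourArea));cen[nm,n]=np.array(e[0]);print(nm,n,np.round(e[0],1),s[i,4])
for n in("scene","side"):
    a,b=proj(d[n],[[.626,.152,.100],[.626,.152,.110]]);v=b-a;print(n,"rise mm",10*((cen["now",n]-cen["before",n])@v)/(v@v))
cv2.imwrite("pics/c6.png",cv2.resize(d["scene"]["image"][185:305,290:490],(800,480),interpolation=2)[:,:,::-1])
E
```

```text
[ 0.57052625 -0.07530397  0.04489267] [-1.66044004 -6.86656243 11.96087677] 14.75
before scene [442.6 218. ] 778
before side [192.6 301.2] 8239
now scene [443.4 212.5] 770
now side [192.6 301.5] 8212
scene rise mm 11.433789760934758
side rise mm -0.6611853037974025
```

View pics/c6.png

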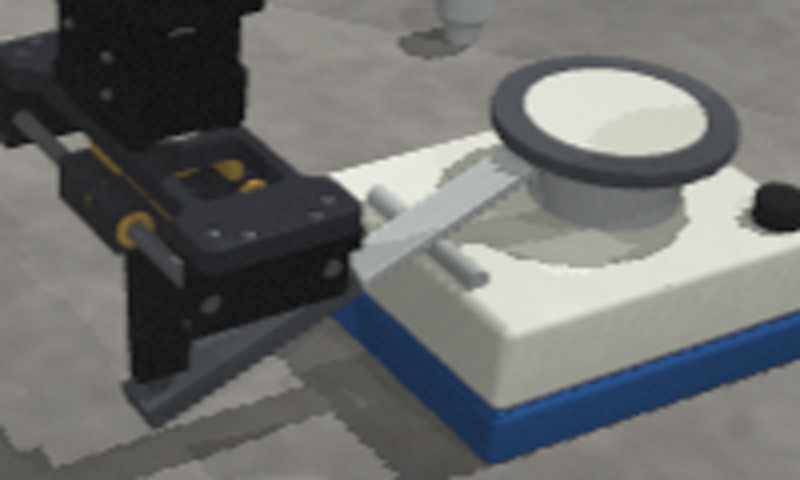

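The plate is visibly raised, by about 9 mm from the bar angle and about 11 mm from the scene image. The blade still sits over the rail and under the rim. I'll let go now.

Emit:
play_rows(moves=[[[0, 0, -0.03], [0, 0, 0]], [[0, 0, -0.06], [0, 0, 0]], [[0, 0, -0.15], [0, 0, 0]], [[0, 0, -0.3], [0, 0, 0]], [[0, 0, -0.3], [0, 0, 0]], [[0, 0, -0.2], [0, 0, 0]], [[0, 0, 0], [0, 0, 0]], [[0, 0, 0], [0, 0, 0]], [[0, 0, 0], [0, 0, 0]], [[0, 0, 0], [0, 0, 0]], [[0, 0, 0], [0, 0, 0]]])

```text
clock: 15.85
tool_pos: [0.5695, -0.0742, 0.168]
tcp_rot: [-3.14, -0.0, 1.329]
wrist_force: [-0.4, 0.5, 0.3]
grip_width: 0.0004
gripper_force: 0.0
```

```bash
python3 - <<'E'
from h import *
from plant import env
import pickle
d2=pickle.load(open("d2.pkl","rb"));d={n:env.get_image(n) for n in("scene","side")}
p,R,o=now();print(p,o["wrist_force"],o["clock"])
cen={}
for nm,dd in(("before",d2),("now",d)):
    for n,c,b in(("scene",(443,214),(400,185,490,250)),("side",(186,296),(130,245,250,350))):
        g=cv2.cvtColor(dd[n]["image"],cv2.COLOR_RGB2HSV)[...,2]
        for th in((150,) if n=="scene" else(200,225,240)):
            k,l,s,_=cv2.connectedComponentsWithStats((g[b[1]:b[3],b[0]:b[2]]>th).astype(np.uint8),connectivity=4);i=l[c[1]-b[1],c[0]-b[0]]
            e=cv2.fitEllipse(max(cv2.findContours((l==i).astype(np.uint8),0,1)[0],key=cv2.contourArea));q=np.array(e[0])+b[:2]
            print(nm,n,th,q.round(1),s[i,4])
            if s[i,4]<2500:cen[nm,n]=q
for n in("scene","side"):
    if ("now",n) in cen and ("before",n) in cen:
        a,b=proj(d[n],[[.626,.152,.100],[.626,.152,.110]]);v=b-a;print(n,"rise mm",10*((cen["now",n]-cen["before",n])@v)/(v@v))
cv2.imwrite("pics/c7.png",cv2.resize(d["scene"]["image"][185:305,290:490],(800,480),interpolation=2)[:,:,::-1])
E
```

```text
[ 0.56960937 -0.07419815  0.1682783 ] [-0.56581907  0.51620391  0.58495887] 15.95
before scene 150 [442.6 218. ] 778
before side 200 [186.6 298.9] 1876
before side 225 [186.6 298.8] 1831
before side 240 [186.6 298.8] 1779
now scene 150 [443.5 212.6] 767
now side 200 [185.1 294.9] 1894
now side 225 [185.  294.9] 1849
now side 240 [185.1 294.8] 1801
scene rise mm 11.326993114076101
side rise mm 11.453589034414875
```

View pics/c7.png

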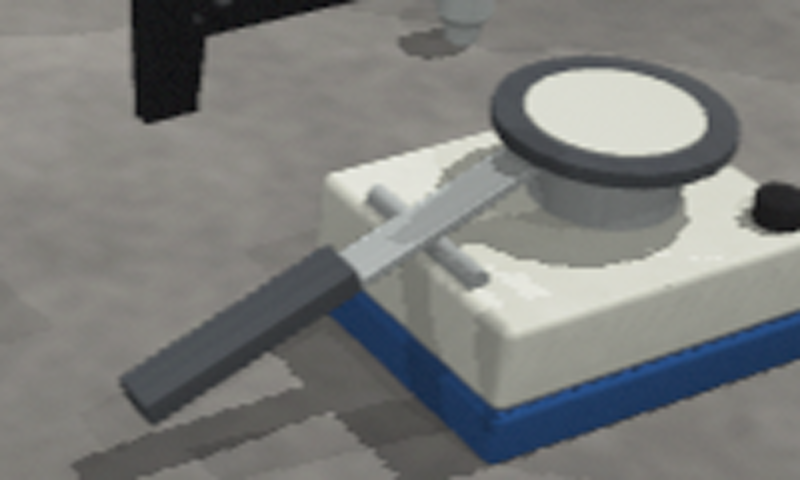

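Both views now give a rise of about 11 mm. The bar rests on the rail with its tip under the rim, and the gripper is clear, so I'm handing it in.

```bash
python3 -c "
from plant import env
print(env.sign_off())"
```

```text
the job is handed in; nothing more can be done
None
```

The plate was levered up about 11 mm with the pry bar alone, the bar was let go still on the rail with its tip under the rim, the gripper was clear, and the job was handed in at about 16 s (the sign-off returned no verdict).

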